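Gauge the marked stud in the bench caliper

TASK

Take the yellow-banded stud out of the slanted rack, reaching in under the light bar, and lay it gently in the bench caliper's cradle, lengthwise between the open jaws, and let go of it. Then slide the red-tabbed jaw shut on it until the stud presses the spring anvil back so that the black pointer bar stands in the green field, and leave it clamped like that. Never drive the pointer to the end of the red field, and leave the two grey-banded studs in the rack as they are.

Things in the scene. Friction and masses are not known exactly. Their poses are not given: they have to be found in the camera images.
- stud: The stud to gauge: dark plastic round bar, 30 mm diameter, 100 mm long, about 90 g, two yellow bands (one 29 mm either side of the middle). Origin at its middle, x along its axis. It starts in one of the rack's three lanes.
- stud_b: Bystander stud of the same size with grey bands, in another lane of the rack. Origin at its middle, x along its axis.
- stud_c: Bystander stud of the same size with grey bands, in another lane of the rack. Origin at its middle, x along its axis.
- rack: Fixed blue rack, base 250 x 310 mm, origin on the bench below the middle lane's stud, z up. Three lanes (local y = -90, 0, 90 mm) run along local x, rising towards +x at 35 degrees from level. In each, two 10 mm rods (18 mm apart, tops 13 mm below the stud axis, open beside) carry a stud against a low orange stop at the -x end; stud middle at local x = 0, 105 mm up.
- light_bar (a point): Middle of the underside of the level aluminium light bar over the rack, 302 mm above the bench; the bar is 30 mm wide (local x of the rack = 2 to 32 mm), crosses above all lanes, and stands on posts at the back. It blocks the way from straight above: reach in from the rack's -x side, tool tilted square to the lane (35 degrees).
- gauge: Fixed bench caliper, base 110 x 400 x 20 mm; origin on the bench under the cradle's middle, z up, y along the beam. Spring anvil at -y, sliding jaw at +y. Cradle: two 10 mm rods along y, 18 mm apart, y = -57 to 57 mm; a stud lies level on them with its axis at x = 0, 70 mm above the bench, 13 mm above the rod tops; open beside the rods down to the base.
- scale (a point): Middle of the green field on top of the anvil's blue housing (92 mm high, gauge y = -195 to -137 mm). The scale runs towards -y: white for 0 to 10 mm of anvil travel, green 10 to 22 mm, red 22 to 30 mm. The anvil's black pointer bar (3 mm thick, 50 mm wide in x) moves over it.
- anvil_face (a point): Centre of the anvil's steel face (36 mm disc), 70 mm above the bench, at local y = -92.5 mm of the gauge when not pressed.
- anvil (a joint): Travel of the spring anvil towards the gauge's -y, 0 to 0.030 m; 0 = not pressed, spring about 250 N/m (10 mm = 2.5 N, 22 mm = 5.5 N). It equals the pointer's place on the scale.
- jaw_face (a point): Centre of the sliding jaw's face (50 mm wide in x, from 46 to 102 mm above the bench, 14 mm thick), 70 mm above the bench.
- jaw_tab (a point): Middle of the top of the jaw's upright red tab, 150 mm above the bench; the tab is 14 mm thick along the gauge's y, 28 mm wide in x, and stands 48 mm above the jaw (from 102 to 150 mm). Its middle lies 9 mm behind the jaw face (+y).
- jaw (a joint): Travel of the sliding jaw towards the gauge's -y (shut), 0 to 0.140 m; the clear gap between jaw face and unpressed anvil is 190 mm minus this. Stiff slide: about 8 N moves it, and it stays where it is left, even against the anvil's spring.

How it is judged:
On the way, in this order (a step that is already met when the one before it is completed fails the run):
1. the stud lies level in the cradle between the open jaws, let go, the anvil not pressed (z of stud in the frame of gauge between 0.062 and 0.076 m and x of stud in the frame of gauge between -0.006 and 0.006 m and angle between the x axis of stud and the y axis of gauge, either way round below 0.12 rad and contact force between the fingers and stud below 0.05 N and value of joint anvil below 0.006 m and distance between jaw_face and anvil_face above 0.105 m and linear speed of stud below 0.03 m/s), for 0.3 s.
2. the jaw is slid shut on the stud and the pointer stands in the green field (value of joint anvil between 0.01 and 0.022 m and distance between jaw_face and anvil_face between 0.096 and 0.104 m), for 0.2 s.
At the end, for the whole second after the job is handed in: The stud lies at rest in the cradle (within 6 mm sideways, 8 mm in height, 0.12 rad of the beam), clamped between jaw and anvil (faces 96 to 104 mm apart) with the anvil pressed 9 to 23 mm (pointer in the green); the grey-banded studs are within 20 mm of their starts (value of joint anvil between 0.009 and 0.023 m and distance between jaw_face and anvil_face between 0.096 and 0.104 m and z of stud in the frame of gauge between 0.062 and 0.076 m and x of stud in the frame of gauge between -0.006 and 0.006 m and angle between the x axis of stud and the y axis of gauge, either way round below 0.12 rad and linear speed of stud below 0.02 m/s and distance of each of stud_b, stud_c from where it was at the start of the episode below 0.02 m); the robot touches nothing.
It fails at once if the anvil is driven towards the end of the red field (beyond 28 mm) (value of joint anvil above 0.028 m).
It fails at once if a grey-banded stud is knocked out of place (more than 40 mm) (distance of any of stud_b, stud_c from where it was at the start of the episode above 0.04 m).
It fails at once if the stud is dropped or thrown into the cradle (faster than 0.8 m/s there) (distance between stud and gauge below 0.12 m and linear speed of stud above 0.8 m/s).
It also fails if it takes over 54 s, if anything falls off the work surface, if the arm or the gripper's body presses on something with over 40 N, if the wrist force passes 120 N, or if a joint passes its speed limit or range.

ROBOT

A 6-joint arm with a two-finger parallel gripper is mounted at the origin on the work surface. World frame = base frame: x ahead of the robot, y to its left, z up, the work surface at z = 0. Lengths are in m, angles in rad, forces in N, time in s.
With the tool pointing down it reaches from about 0.3 to 0.875 m from the base axis. Payload 4.2 kg.
Tool frame: the origin (TCP) lies midway between the tips of the shut fingers; the grasp point (between the pads) lies 19 mm behind it; z points along the fingers, y is the line along which they close (so a half turn about z gives the same grasp; the last joint's range is limited). The gripper opens to 85 mm and grips with 20 to 120 N. Pads are 22 mm wide; open, the fingers measure 114 mm over their backs; the gripper's body (76 mm by 85 mm) begins 54 mm behind the grasp point. The pads swing forward as they close: fully open they stand 13 mm farther back than shut.
Start: joints at [-1.25, 0.32, 1.565, -0, 1.257, -0.02], TCP at [0.192, -0.542, 0.195] pointing down, gripper open.
Joint ranges: [-3.11, 3.11], [-0.84, 2.01], [0.21, 2.61], [-1.34, 4.49], [0.05, 2.63], [-2.56, 2.56]. Speed limits (rad/s): [2.57, 2.57, 3.14, 3.14, 3.14, 3.14].

INTERFACE

Orientations are given as [roll, pitch, yaw] about the fixed x, y, z axes, in that order (R = Rz(yaw) Ry(pitch) Rx(roll)).
In Python, from plant import observe, get_image, job_done gives the robot as it stands.
- The arm moves only by the tool play_rows, never from a script. Its argument "commands" is a list of rows, each a list of 5 numbers: the shift along the world's x, y, z scaled (see below), then the turn about the world's z scaled (see below), then the opening, from -1 (shut) to 1 (fully open). In form: [[dx, dy, dz, roll, claw], ...]. A call has 1 to 12 rows; each row is the pose to reach, as a shift and turn from the pose commanded when the call began, turning the shorter way round; what a row does not reach only later rows make up. The controller multiplies each number of a shift by 0.3 m and each number of a turn by pi rad. A row lasts 1/10 s, in which the tool goes at most 50 mm and 8.59 degrees, less where a joint would pass 70% of its speed; a pose out of reach is approached as far as the arm can. A call with a number of a shift or a turn outside -1 to 1 is refused whole. A call with a gripper value outside its range is refused whole. The fingers move at their own pace and stop on an object; "force" is the grip in N (left out, the last holds). Time passes only in rows, so rows that repeat a pose let the fingers close. It gives the time, the measured TCP pose, the force, the opening and the grip force at its end, in the units of the state.
- observe(): the state, without advancing time (a new reading comes with each control period).
- get_image(name): name is "scene" or "top"; returns a dict with "img" (400x640x3 uint8, red, green, blue), "range_z" (400x640 float32, m along the optical axis (not along the pixel's ray), 0 where there is no reading), "fx", "fy", "cx", "cy" (pixels), "eye" and "attitude" of the camera in the world. Camera axes: x right, y down, z forward; pixel columns grow to the right and rows downward; lengths in m; the calibration is good to about 2 mm. A picture is of the moment at which its call begins.
- job_done(): hands the job in; it is judged then, once.
The state is a dict: "clock": time; "joint_pos": joint angles; "qd": joint speeds; "joint_efforts": joint torques, N m; "tcp_pos": TCP position; "orientation": TCP orientation; "force": force on the tool from outside, world axes, zero at the start; "ft_torque": the same for the moment, N m; "finger_gap": finger opening in m; "gripper_force": force on a finger pad.
Only numpy, scipy, OpenCV 4.12 (cv2) and the standard library are available. Lean on these libraries where they do the work, as an engineer would, in place of code of your own. Each camera call takes 0.05 s, during which the arm holds its last target. There are 200 camera calls.

## Working session

There is one attempt and no reset: what is moved stays moved. The work goes in short steps, Python scripts to look and compute and a tool call to move; the robot and the scene stay as the last step left them, time stands still between calls to the robot, and variables do not carry over. Pictures are saved under pics/ and viewed, at most 10 in all, crops included, and the job is handed in when it is done.

Besides the shell and the picture viewer there is one more tool, called after "Call:" as name(argument=value, ...), one argument or row to a line, values as JSON. play_rows: Moves the arm, as the interface text tells. Shifts and turns lie within -1 to 1; 1 stands for 0.3 m of shift or pi rad of turn. Its arguments: {"type":"object","properties":{"commands":{"type":"array"},"force":{"type":"number"}},"required":["commands"]}

```bash
mkdir -p pics; cat > h.py <<'E'
import numpy as np, cv2
from plant import observe,get_image,job_done
from scipy.spatial.transform import Rotation as Ro
def cam(n):
    c=get_image(n); a=np.array(c["attitude"],float)
    R=a if a.shape==(3,3) else Ro.from_euler('xyz',a).as_matrix() if a.size==3 else Ro.from_quat(a).as_matrix()
    z=c["range_z"]; v,u=np.mgrid[:z.shape[0],:z.shape[1]]
    P=np.stack([(u-c["cx"])/c["fx"]*z,(v-c["cy"])/c["fy"]*z,z],-1)@R.T+np.array(c["eye"])
    P[z==0]=np.nan
    return c,P
E
python3 - <<'E'
from h import *
print(observe())
for n in("scene","top"):
    c,P=cam(n);cv2.imwrite(f"pics/{n}0.png",c["img"][...,::-1]);print(n,c["eye"],c["attitude"],c["fx"],c["cx"],c["cy"])
    np.savez(f"{n}0.npz",img=c["img"],P=P)
    for p in [(200,320),(300,320),(300,200)]: print(p,P[p])
E
```

```text
{'clock': 0.0, 'joint_pos': array([-1.25003259e+00,  3.20253130e-01,  1.56567791e+00,  2.91989987e-06,
        1.25737969e+00, -2.00202812e-02]), 'qd': array([-0.0011967 ,  0.00033394, -0.00112832,  0.00030087,  0.00112328,
        0.00028578]), 'joint_efforts': array([-1.63366349e-03, -4.15533721e+01, -2.34167093e+01, -5.99186774e-05,
        8.27691372e-03, -1.88204694e-06]), 'tcp_pos': array([ 0.19200107, -0.54142623,  0.19390501]), 'orientation': array([-3.13987498e+00, -3.71695620e-05,  3.40783084e-01]), 'force': array([ 0.87799222, -0.13191971,  0.49563337]), 'ft_torque': array([-0.00022903, -0.00625942, -0.00046388]), 'gripper_force': 0.0, 'finger_gap': 0.08535424527423062}
scene [ 1.04809243 -0.21760481  0.90788946] [-2.50435042 -0.01792339  1.26567891] 373.4942858421626 320.69096520363325 207.1574453040573
(200, 320) [0.38597162 0.0057529  0.00109872]
(300, 320) [ 0.69218201 -0.09027228 -0.00157564]
(300, 200) [ 0.60233124 -0.38225006 -0.00220833]
top [ 0.47882418 -0.04032582  1.22972816] [-3.07085527e+00  1.86358400e-04 -1.58335238e+00] 363.73300829255953 320.2249403877315 201.70422218968915
(200, 320) [ 5.71765252e-01 -4.05008435e-02 -1.35290853e-04]
(300, 320) [ 0.23814962 -0.03632592 -0.00062349]
(300, 200) [ 0.24242019  0.36419382 -0.00442625]
```

View pics/scene0.png

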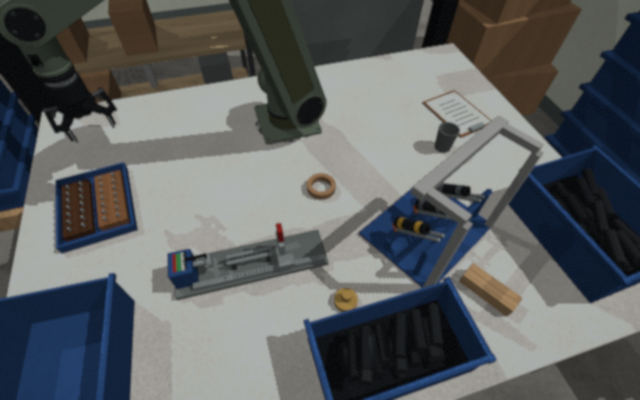

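View pics/top0.png

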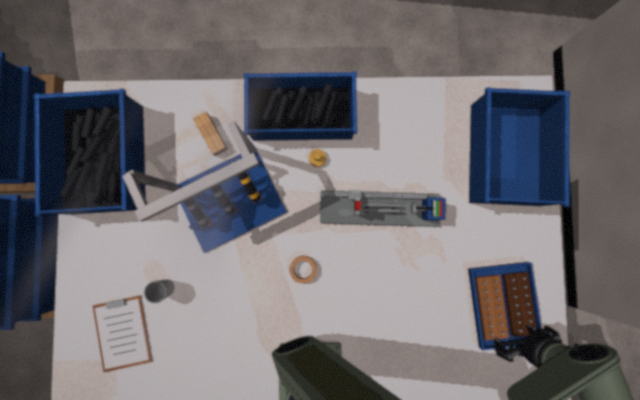

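```bash
python3 - <<'E'
from h import *
out=[]
for n in("scene","top"):
    d=np.load(n+"0.npz");im=d["img"];P=d["P"]
    hsv=cv2.cvtColor(im,cv2.COLOR_RGB2HSV);h,s,v=[hsv[...,i].astype(int) for i in range(3)]
    X,Y,Z=P[...,0],P[...,1],P[...,2]
    R=(X>.4)&(X<.85)&(Y>.05)&(Y<.6)
    y=R&(h>12)&(h<32)&(s>110)&(v>90)&(Z>.06)&(Z<.2)
    k,l,st,c=cv2.connectedComponentsWithStats(y.astype(np.uint8))
    for i in range(1,k):
        if st[i,4]>5: print(n,"yel",st[i],np.round(np.nanmean(P[l==i],0),4))
    b=R&(Z>.27)&(Z<.4); p=P[b]; print(n,"bar",b.sum(),np.nanpercentile(p[:,2],[1,50,99]))
    q=p[(p[:,2]>np.nanpercentile(p[:,2],60)-.01)]; print(cv2.minAreaRect(q[:,:2].astype(np.float32)*1000))
    bl=R&(h>100)&(h<125)&(s>120)&(Z<.03)&(Z>-.02); p=P[bl]; print("blue",bl.sum(),np.nanmedian(p[:,2]),cv2.minAreaRect(p[:,:2].astype(np.float32)*1000))
    G=(X>.4)&(X<.75)&(Y<.05)&(Y>-.4)
    r=G&((h<8)|(h>172))&(s>120)&(Z>.05)
    k,l,st,c=cv2.connectedComponentsWithStats(r.astype(np.uint8))
    for i in range(1,k):
        if st[i,4]>3: print(n,"red",st[i],np.round(np.nanmean(P[l==i],0),4))
    g=G&(h>40)&(h<85)&(s>100)&(Z>.05);print("green",g.sum(),np.nanmean(P[g],0))
    hs=G&(h>95)&(h<125)&(s>120)&(Z>.07);print("housing",hs.sum(),np.nanmean(P[hs],0),cv2.minAreaRect(P[hs][:,:2].astype(np.float32)*1000))
    gb=G&(s<70)&(Z>.01)&(Z<.03)&(X<.65);p=P[gb];print("gbase",gb.sum(),cv2.minAreaRect(p[:,:2].astype(np.float32)*1000))
a=cv2.imread("pics/top0.png")[110:260,120:460];cv2.imwrite("pics/t1.png",cv2.resize(a,None,fx=2.35,fy=2.35,interpolation=cv2.INTER_CUBIC))
a=cv2.imread("pics/scene0.png")[100:300,340:560];cv2.imwrite("pics/s1.png",cv2.resize(a,None,fx=3,fy=3,interpolation=cv2.INTER_CUBIC))
E
```

```text
scene yel [399 218   4   5  15] [0.5823 0.1642 0.1008]
scene yel [415 222   7   8  34] [0.6271 0.1833 0.1323]
scene bar 3406 [0.27381302 0.32556203 0.3298372 ]
((627.736328125, 288.6645202636719), (123.1024398803711, 331.2537841796875), 25.6829833984375)
blue 4271 0.012468579579201777 ((645.5846557617188, 309.69427490234375), (408.1331481933594, 519.463134765625), 0.08938200771808624)
scene red [277 224   6  17  72] [ 0.5534 -0.1526  0.1405]
green 1 [ 0.51773615 -0.39998211  0.09507495]
housing 200 [ 0.55095771 -0.38313583  0.08824169] ((541.4423217773438, -381.6691589355469), (23.264726638793945, 67.3751449584961), 76.70606994628906)
gbase 3201 ((543.6289672851562, -217.78683471679688), (360.7123718261719, 112.35054779052734), 87.82051849365234)
top yel [241 178   9   7  43] [0.6236 0.1868 0.1318]
top yel [250 193   8   6  32] [0.5804 0.167  0.0989]
top bar 2592 [0.28209234 0.32592066 0.33030613]
((627.0631713867188, 287.7384948730469), (123.82242584228516, 329.4278564453125), 25.763954162597656)
blue 2061 0.012227097522247377 ((638.3614501953125, 320.490478515625), (516.9150390625, 380.2442321777344), 85.8163833618164)
top red [355 201   6   9  52] [ 0.5444 -0.1522  0.146 ]
green 0 [nan nan nan]
housing 134 [ 0.5321609  -0.38247451  0.09043628] ((533.7285766601562, -385.7081298828125), (66.42095184326172, 25.63434410095215), 0.8736380338668823)
gbase 2452 ((542.861572265625, -220.42108154296875), (360.65582275390625, 110.33731079101562), 87.69995880126953)<stdin>:20: RuntimeWarning: Mean of empty slice
```

View pics/t1.png

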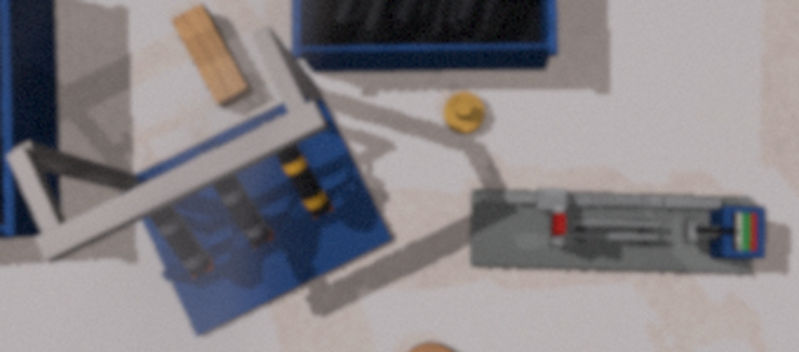

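View pics/s1.png

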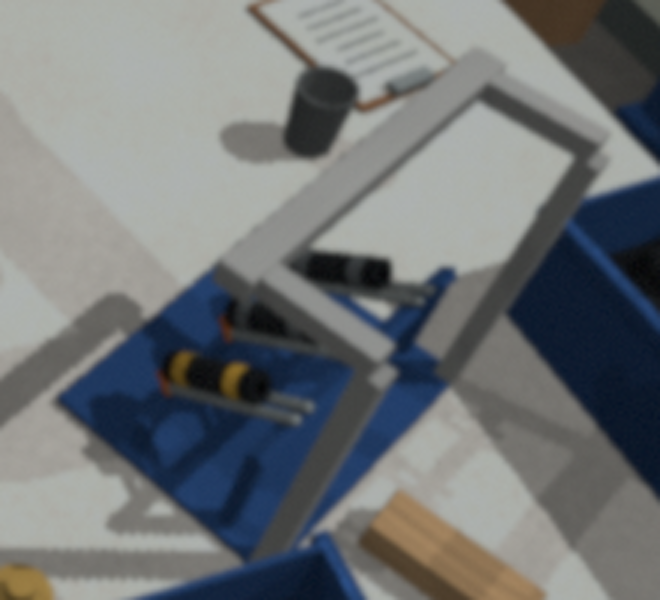

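```bash
python3 - <<'E'
from h import *
from scipy.optimize import least_squares
D={n:np.load(n+"0.npz") for n in("scene","top")}
# bar
for n,d in D.items():
    im=d["img"];P=d["P"].reshape(-1,3);hsv=cv2.cvtColor(im,cv2.COLOR_RGB2HSV).reshape(-1,3).astype(int)
    ps=np.radians(25.7);e=np.array([np.cos(ps),np.sin(ps)]);l=np.array([-e[1],e[0]])
    m=np.array([.609,.1787])
    u=(P[:,:2]-m)@e; w=(P[:,:2]-m)@l
    b=(P[:,2]>.32)&(P[:,2]<.336)&(abs(u)<.25)&(w>-.12)&(w<.3)
    for a in np.arange(-.04,.24,.04):
        k=b&(abs(w-a)<.02); print(n,round(a,2),k.sum(),np.round(np.percentile(u[k],[1,3,50,97]),4),end=';')
    k=b&(u<.06);print("\n w range",np.percentile(w[k],[1,99]))
    # stud points
    s=(abs(w)<.022)&(u>-.055)&(u<.03)&(P[:,2]>.06)&(P[:,2]<.16)&(hsv[:,2]<256)
    q=np.c_[u,w,P[:,2]-.105][s]
    a=np.array([np.cos(np.radians(35)),0,np.sin(np.radians(35))])
    q=q[(abs(q@a)<.05)]
    nrm=np.array([-a[2],0,a[0]])
    q=q[(q@nrm>.002)]
    def f(x,q=q):
        p=np.c_[q@nrm-x[1],q[:,1]-x[0]-x[2]*(q@a)];return np.hypot(*p.T)-.015
    r=least_squares(f,[0,0,0],loss='soft_l1',f_scale=.002);print(n,"stud w,nrm,slope",len(q),r.x,np.std(r.fun))
    # gauge
    ps=np.radians(-2.3);gx=np.array([np.cos(ps),np.sin(ps)]);gy=np.array([-gx[1],gx[0]]);g0=np.array([.543,-.2175])
    x=(P[:,:2]-g0)@gx;y=(P[:,:2]-g0)@gy
    G=(abs(x)<.08)&(abs(y)<.23)
    k=G&(P[:,2]>.012)&(P[:,2]<.026);print("base x",np.percentile(x[k],[.5,99.5]),"y",np.percentile(y[k],[.5,99.5]))
    k=G&(P[:,2]>.082)&(P[:,2]<.100)&(y<-.1);print("hous y",np.percentile(y[k],[1,99]),"x",np.percentile(x[k],[1,99]))
    k=G&(P[:,2]>.05)&(P[:,2]<.064)&(abs(y)<.05)&(abs(x)<.03);print("rods x",np.median(x[k&(x>0)]),np.median(x[k&(x<0)]),k.sum())
    k=G&(P[:,2]>.142)&(P[:,2]<.156)&(y>0);print("tab",k.sum(),P[k].mean(0),np.percentile(x[k],[2,98]),np.percentile(y[k],[2,98]))
    k=G&(P[:,2]>.095)&(P[:,2]<.108)&(y>0);print("jawtop",k.sum(),np.percentile(x[k],[2,98]),np.percentile(y[k],[2,50,98]))
E
```

```text
scene -0.04 548 [0.0047 0.0065 0.0481 0.1218];scene 0.0 208 [0.004  0.0047 0.0197 0.0332];scene 0.04 200 [0.004  0.0048 0.0202 0.0329];scene 0.08 189 [0.004  0.005  0.0205 0.0331];scene 0.12 178 [0.0042 0.0047 0.0195 0.0333];scene 0.16 164 [0.0043 0.005  0.0198 0.0328];scene 0.2 159 [0.0042 0.0052 0.0205 0.0328];
 w range [-0.07264345  0.2494059 ]
scene stud w,nrm,slope 251 [ 0.00216367 -0.0004344  -0.0066109 ] 0.0011788654146911602
base x [-0.05352842  0.05566027] y [-0.21521956  0.17792594]
hous y [-0.21375955 -0.11370638] x [-0.03291312  0.03532874]
rods x 0.011312069984808118 -0.006952931448524697 268
tab 65 [ 0.5479405  -0.15239864  0.14886859] [-0.01348297  0.01494032] [0.05875445 0.07180465]
jawtop 50 [-0.02079252  0.02598721] [0.05660809 0.06107344 0.07037992]
top -0.04 413 [0.0026 0.0034 0.0393 0.1194];top 0.0 198 [0.0022 0.0025 0.0163 0.031 ];top 0.04 190 [0.0023 0.003  0.0166 0.0312];top 0.08 195 [0.0025 0.0027 0.0163 0.031 ];top 0.12 200 [0.0024 0.0026 0.0164 0.0314];top 0.16 196 [0.0025 0.0027 0.0164 0.0311];top 0.2 198 [0.0026 0.0028 0.0164 0.031 ];
 w range [-0.07047885  0.25019328]
top stud w,nrm,slope 266 [-3.23160639e-05 -4.61401327e-04  2.39828157e-03] 0.0016325754574992553
base x [-0.05476107  0.05449093] y [-0.21534065  0.17605844]
hous y [-0.21451994 -0.1154902 ] x [-0.03507626  0.03411399]
rods x 0.00887242791464458 -0.009587165934900317 177
tab 49 [ 0.54531266 -0.15343913  0.15001226] [-0.0134095   0.01381325] [0.05796862 0.07045302]
jawtop 31 [-0.02339572  0.0233839 ] [0.0556762  0.06211996 0.06868767]
```

```bash
python3 - <<'E'
from h import *
t=np.array([.192,-.5414,.1939]);y=.3408;e=np.array([np.cos(y),np.sin(y)]);l=np.array([-e[1],e[0]])
P=np.concatenate([np.load(n+"0.npz")["P"].reshape(-1,3) for n in("scene","top")])
q=P-t;a=q[:,:2]@e;b=q[:,:2]@l
r=np.array([np.cos(-1.25),np.sin(-1.25)]);rad=q[:,:2]@r
for z in np.arange(0,.5,.03):
    k=(q[:,2]>z)&(q[:,2]<z+.03)&(np.hypot(a,b)<.2)
    if k.sum()>5: print(round(z,2),k.sum(),"toolx",np.round(np.percentile(a[k],[1,99]),3),"tooly",np.round(np.percentile(b[k],[1,99]),3),"radial",np.round(np.percentile(rad[k],[1,99]),3))
E
```

```text
0.03 53 toolx [-0.009  0.013] tooly [-0.055  0.053] radial [-0.053  0.055]
0.06 201 toolx [-0.008  0.013] tooly [-0.056  0.055] radial [-0.056  0.056]
0.09 740 toolx [-0.013  0.018] tooly [-0.073  0.073] radial [-0.073  0.072]
0.12 926 toolx [-0.009  0.02 ] tooly [-0.069  0.07 ] radial [-0.07   0.069]
0.15 680 toolx [-0.011  0.038] tooly [-0.067  0.066] radial [-0.066  0.067]
0.18 857 toolx [-0.013  0.039] tooly [-0.036  0.037] radial [-0.037  0.036]
0.21 727 toolx [-0.009  0.037] tooly [-0.034  0.036] radial [-0.036  0.034]
0.24 824 toolx [0.004 0.037] tooly [-0.034  0.034] radial [-0.034  0.034]
0.27 668 toolx [0.004 0.039] tooly [-0.034  0.033] radial [-0.033  0.034]
0.3 472 toolx [0.013 0.06 ] tooly [-0.033  0.045] radial [-0.046  0.032]
0.33 2099 toolx [-0.009  0.061] tooly [-0.041  0.122] radial [-0.123  0.04 ]
0.36 3028 toolx [-0.012  0.061] tooly [-0.035  0.161] radial [-0.162  0.034]
0.39 2221 toolx [-0.012  0.06 ] tooly [-0.022  0.172] radial [-0.173  0.021]
0.42 504 toolx [0.042 0.059] tooly [0.063 0.151] radial [-0.152 -0.064]
```

Call:
play_rows(
  commands=[
    [0.25,0.5,0.35,0.0343,1],
    [0.25,0.5,0.35,0.0343,1],
    [0.25,0.5,0.35,0.0343,1],
    [0.25,0.5,0.35,0.0343,1],
    [0.5,1,0.35,0.0343,1],
    [0.5,1,0.35,0.0343,1],
    [0.5,1,0.35,0.0343,1],
    [0.5,1,0.35,0.0343,1],
    [0.5,1,0.35,0.0343,1],
    [0.5,1,0.35,0.0343,1],
  ],
)

```text
clock: 1.1
tcp_pos: [0.3421, -0.242, 0.2996]
orientation: [3.141, 0.001, 0.45]
force: [-0.1, -0.3, 0.7]
finger_gap: 0.0849
gripper_force: 0.0
```

Call:
play_rows(
  commands=[
    [0.5,1,0,0,1],
    [0.5,1,0,0,1],
    [0.5,1,0,0,1],
    [0.5,1,0,0,1],
    [0.5,1,0,0,1],
    [0.5,1,0,0,1],
    [0.5,1,0,0,1],
    [0.5,1,0,0,1],
    [0.5,1,0,0,1],
  ],
)

```text
clock: 2.0
tcp_pos: [0.4925, 0.0571, 0.299]
orientation: [3.141, 0.002, 0.448]
force: [-1.2, -0.2, 0.5]
finger_gap: 0.0854
gripper_force: 0.0
```

Call:
play_rows(
  commands=[
    [0.058,0.247,-0.2,0,1],
    [0.058,0.247,-0.4,0,1],
    [0.058,0.247,-0.5,0,1],
    [0.058,0.247,-0.65,0,1],
    [0.058,0.247,-0.8,0,1],
    [0.058,0.247,-0.8,0,1],
    [0.058,0.247,-0.8,0,1],
    [0.058,0.247,-0.8,0,1],
  ],
)

```text
clock: 2.8
tcp_pos: [0.5105, 0.1307, 0.0606]
orientation: [3.141, -0.001, 0.446]
force: [0.2, 0.3, -0.1]
finger_gap: 0.0855
gripper_force: 0.0
```

Call:
play_rows(
  commands=[
    [0.04,0.02,0,0,1],
    [0.08,0.039,0,0,1],
    [0.12,0.058,0,0,1],
    [0.16,0.077,0,0,1],
    [0.184,0.089,0,0,1],
    [0.204,0.098,0,0,1],
    [0.204,0.098,0,0,1],
    [0.204,0.098,0,0,1],
  ],
)

```text
clock: 3.6
tcp_pos: [0.5705, 0.1612, 0.06]
orientation: [3.141, 0.0, 0.448]
force: [0.4, -1.3, 0.3]
finger_gap: 0.0853
gripper_force: 0.0
```

```bash
python3 - <<'E'
from h import *
c,P=cam("scene");cv2.imwrite("pics/s2.png",cv2.resize(c["img"][60:300,300:560,::-1],None,fx=2.5,fy=2.5,interpolation=cv2.INTER_CUBIC))
o=observe();print(o["tcp_pos"],o["orientation"],o["force"])
E
```

```text
[0.5703145  0.16123759 0.05988086] [3.14152226e+00 4.74491814e-04 4.48412793e-01] [-0.06459862  0.46975535 -0.32923126]
```

View pics/s2.png

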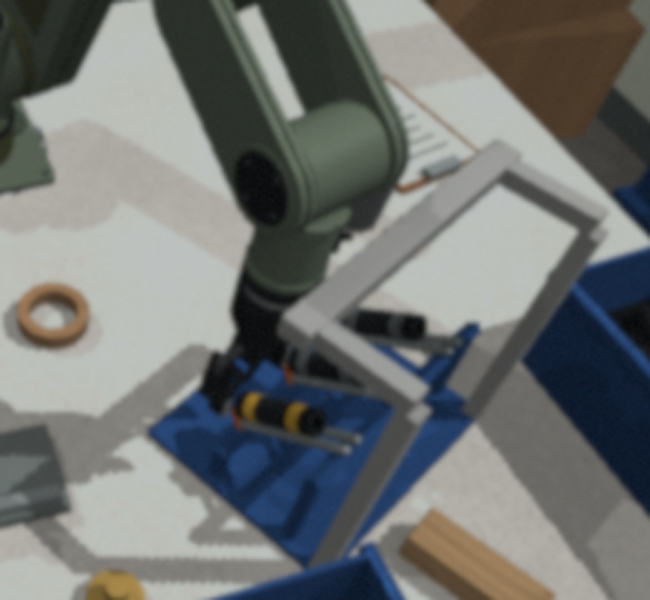

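Call:
play_rows(
  commands=[
    [0.006,0.003,0,0,1],
    [0.006,0.003,0,0,-1],
    [0.006,0.003,0,0,-1],
    [0.006,0.003,0,0,-1],
    [0.006,0.003,0,0,-1],
    [0.006,0.003,0,0,-1],
    [0.006,0.003,0,0,-1],
    [0.006,0.003,0,0,-1],
    [0.006,0.003,0,0,-1],
    [0.006,0.003,0,0,-1],
  ],
  force=60,
)

```text
clock: 4.65
tcp_pos: [0.5705, 0.162, 0.061]
orientation: [-3.141, 0.004, 0.449]
force: [-6.9, -1.0, 10.6]
finger_gap: -0.0
gripper_force: 6.4
```

```bash
cat >> h.py <<'E'
def bands(n):
    c,P=cam(n);hsv=cv2.cvtColor(c["img"],cv2.COLOR_RGB2HSV);h,s,v=[hsv[...,i].astype(int) for i in range(3)]
    X,Y,Z=[P[...,i] for i in range(3)]
    y=(X>.35)&(X<.85)&(Y>-.45)&(Y<.6)&(h>12)&(h<32)&(s>110)&(v>80)&(Z>.04)&(Z<.4)
    k,l,st,_=cv2.connectedComponentsWithStats(y.astype(np.uint8))
    for i in range(1,k):
        if st[i,4]>5: print(n,st[i],np.round(np.nanmedian(P[l==i],0),4))
    return c,P
E
python3 - <<'E'
from h import *
c,P=bands("scene");bands("top")
cv2.imwrite("pics/s3.png",cv2.resize(c["img"][180:260,360:460,::-1],None,fx=6,fy=6,interpolation=cv2.INTER_CUBIC))
E
```

```text
scene [397 218   7  10  34] [0.5865 0.1592 0.0982]
scene [415 222   7  10  39] [0.6292 0.1811 0.1322]
scene [342 291  10  10  71] [ 0.7171 -0.0317  0.0449]
top [198 119  12  10  33] [0.8273 0.3354 0.0415]
top [200 126  11  10  27] [0.8031 0.342  0.0415]
top [314 152   7   8  41] [ 0.7148 -0.0325  0.0446]
top [439 202   1  13  13] [ 0.5349 -0.4125  0.0931]
```

View pics/s3.png

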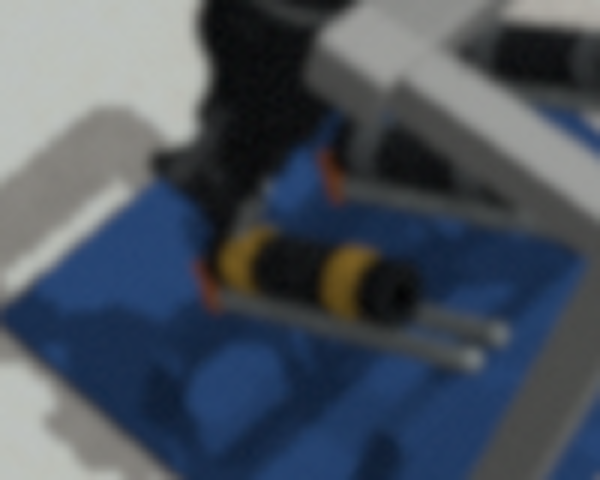

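Call:
play_rows(
  commands=[
    [0,0,0.05,0,-1],
    [0,0,0.1,0,-1],
    [0,0,0.15,0,-1],
    [-0.1,-0.048,0.15,0,-1],
    [-0.2,-0.096,0.15,0,0],
    [-0.204,-0.098,0.15,0,1],
    [-0.204,-0.098,0.15,0,1],
    [-0.204,-0.098,0.15,0,1],
    [-0.204,-0.098,0.15,0,1],
  ],
)

```text
clock: 5.65
tcp_pos: [0.5125, 0.1335, 0.1048]
orientation: [3.141, -0.001, 0.449]
force: [-0.2, 0.1, 0.5]
finger_gap: 0.0727
gripper_force: 0.0
```

```bash
python3 - <<'E'
from h import *
c,P=bands("scene");d,Q=bands("top")
a=cv2.resize(c["img"][190:260,370:470,::-1],None,fx=4,fy=4,interpolation=cv2.INTER_CUBIC)
b=cv2.resize(d["img"][160:230,190:290,::-1],None,fx=4,fy=4,interpolation=cv2.INTER_CUBIC)
cv2.imwrite("pics/s4.png",np.hstack([a,b]))
print(observe()["tcp_pos"],observe()["finger_gap"])
# side profile of finger tips: lowest finger points
t=observe()["tcp_pos"]
e=np.array([.901,.434]);l=np.array([-.434,.901])
for n,PP in(("s",P),("t",Q)):
    q=PP.reshape(-1,3)-t;x=q[:,:2]@e;y=q[:,:2]@l
    k=(abs(x)<.03)&(abs(y)>.03)&(abs(y)<.07)&(q[:,2]>-.02)&(q[:,2]<.06);print(n,k.sum(),np.percentile(q[k,2],[1,5,20]) if k.sum()>5 else '')
E
```

```text
scene [397 218   7   9  37] [0.5847 0.1611 0.0981]
scene [414 222   8  10  46] [0.6289 0.181  0.1308]
scene [342 291  10   9  71] [ 0.7169 -0.0312  0.0451]
top [199 118   7   7  12] [0.8399 0.3458 0.0414]
top [198 122   4   4   8] [0.8306 0.3591 0.0408]
top [204 123   8  13  35] [0.8134 0.3322 0.0412]
top [314 152   7   8  42] [ 0.7144 -0.0325  0.0448]
top [241 177   9   8  46] [0.6241 0.1858 0.1322]
top [439 202   1  13  13] [ 0.5351 -0.4123  0.0926]
[0.51214007 0.13338044 0.1045696 ] 0.08462257232815354
s 50 [0.04505328 0.04660586 0.04906187]
t 1
```

View pics/s4.png

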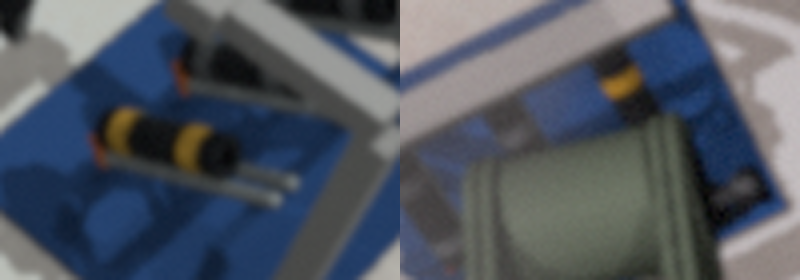

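Call:
play_rows(
  commands=[
    [0,0,-0.1,0,1],
    [0,0,-0.2,0,1],
    [0.04,0.019,-0.2,0,1],
    [0.08,0.038,-0.2,0,1],
    [0.12,0.057,-0.2,0,1],
    [0.16,0.076,-0.2,0,1],
    [0.19,0.09,-0.2,0,1],
    [0.208,0.099,-0.2,0,1],
    [0.208,0.099,-0.2,0,1],
  ],
)

```text
clock: 6.65
tcp_pos: [0.5744, 0.1631, 0.0445]
orientation: [3.141, -0.0, 0.449]
force: [-0.5, 0.6, 0.1]
finger_gap: 0.0853
gripper_force: 0.0
```

Call:
play_rows(
  commands=[
    [0,0,0,0,-0.1],
    [0,0,0,0,-0.2],
    [0,0,0,0,-0.3],
    [0,0,0,0,-0.4],
    [0,0,0,0,-0.5],
    [0,0,0,0,-0.6],
    [0,0,0,0,-0.6],
    [0,0,0,0,-0.6],
  ],
  force=40,
)

```text
clock: 7.45
tcp_pos: [0.5729, 0.1637, 0.0455]
orientation: [-3.14, 0.0, 0.448]
force: [-2.9, 3.1, 5.4]
finger_gap: 0.0267
gripper_force: 39.2
```

Call:
play_rows(
  commands=[
    [0,0,0.01,0,-0.6],
    [0,0,0.02,0,-0.6],
    [0,0,0.03,0,-0.6],
    [0,0,0.03,0,-0.6],
  ],
)

```text
clock: 7.85
tcp_pos: [0.5743, 0.1626, 0.0541]
orientation: [3.141, -0.001, 0.448]
force: [0.2, -0.1, -1.0]
finger_gap: 0.0271
gripper_force: 39.9
```

```bash
python3 - <<'E'
from h import *
bands("scene")
E
```

```text
scene [398 216   8  12  37] [0.5875 0.1625 0.1069]
scene [416 221   6  10  41] [0.631  0.1812 0.1385]
scene [342 291  10  10  73] [ 0.718  -0.0323  0.0449]
```

Call:
play_rows(
  commands=[
    [-0.006,-0.003,0.06,0,-0.6],
    [-0.012,-0.006,0.13,0,-0.6],
    [-0.012,-0.006,0.2,0,-0.6],
    [-0.012,-0.006,0.27,0,-0.6],
    [-0.012,-0.006,0.34,0,-0.6],
    [-0.012,-0.006,0.4,0,-0.6],
    [-0.012,-0.006,0.45,0,-0.6],
    [-0.012,-0.006,0.45,0,-0.6],
    [-0.012,-0.006,0.45,0,-0.6],
  ],
)

```text
clock: 8.8
tcp_pos: [0.57, 0.1608, 0.1882]
orientation: [3.142, 0.001, 0.448]
force: [-0.9, 0.2, -2.0]
finger_gap: 0.0266
gripper_force: 39.9
```

```bash
python3 - <<'E'
from h import *
bands("scene")
E
```

```text
scene [408 183   6  10  33] [0.586  0.1573 0.2422]
scene [342 291  10   9  71] [ 0.7173 -0.0318  0.0444]
```

Call:
play_rows(
  commands=[
    [0,0,0.02,0,-0.6],
    [0,0,0.04,0,-0.6],
    [0,0,0.055,0,-0.6],
    [0,0,0.07,0,-0.6],
    [0,0,0.085,0,-0.6],
    [0,0,0.1,0,-0.6],
    [0,0,0.1,0,-0.6],
  ],
)

```text
clock: 9.55
tcp_pos: [0.5707, 0.1611, 0.2195]
orientation: [3.141, -0.002, 0.449]
force: [1.6, 1.1, -2.1]
finger_gap: 0.0263
gripper_force: 39.1
```

```bash
python3 - <<'E'
from h import *
bands("scene")
E
```

```text
scene [410 174   9  11  50] [0.5854 0.1608 0.2712]
scene [342 291  10   9  71] [ 0.7173 -0.0317  0.0445]
```

Call:
play_rows(
  commands=[
    [0,0,0.015,0,-0.6],
    [0,0,0.03,0,-0.6],
    [0,0,0.045,0,-0.6],
    [0,0,0.06,0,-0.6],
    [0,0,0.075,0,-0.6],
    [0,0,0.085,0,-0.6],
    [0,0,0.085,0,-0.6],
  ],
)

```text
clock: 10.3
tcp_pos: [0.5707, 0.1611, 0.2453]
orientation: [3.141, -0.002, 0.449]
force: [0.4, -0.1, 0.4]
finger_gap: 0.0171
gripper_force: 0.0
```

```bash
python3 - <<'E'
from h import *
c,P=bands("scene");d,Q=bands("top")
cv2.imwrite("pics/s5.png",cv2.resize(c["img"][90:240,330:530,::-1],None,fx=4,fy=4,interpolation=cv2.INTER_CUBIC))
E
```

```text
scene [399 216   8  11  39] [0.5807 0.1671 0.1006]
scene [414 221   9  10  43] [0.6269 0.1812 0.1336]
scene [342 291  10  10  73] [ 0.7172 -0.0318  0.0448]
top [197 118  12  18  52] [0.8251 0.3455 0.0417]
top [207 123   5   9  22] [0.8195 0.3238 0.0413]
top [314 152   7   8  41] [ 0.7146 -0.0325  0.0446]
top [247 193  10   8  51] [0.5766 0.1704 0.1003]
top [439 202   1  13  13] [ 0.5348 -0.4118  0.0944]
```

View pics/s5.png

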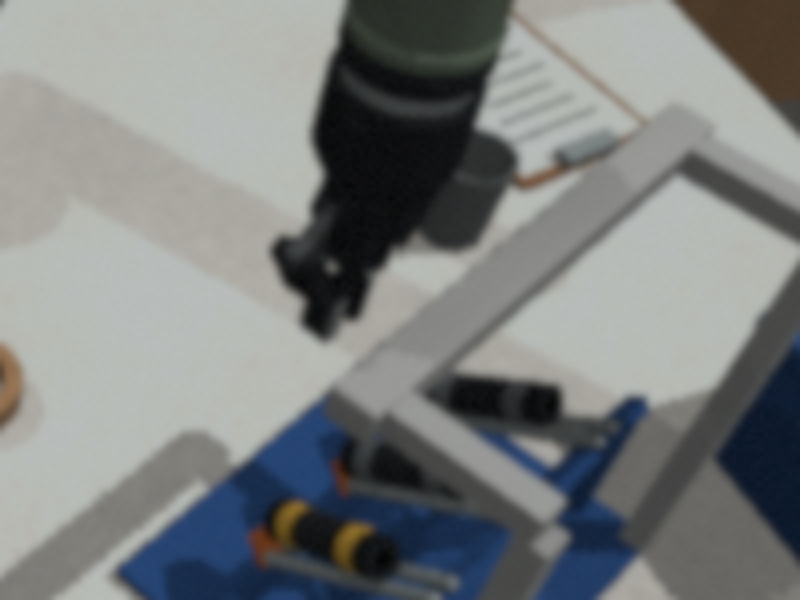

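```bash
cat > fit.py <<'E'
from h import *
from scipy.optimize import least_squares
ps=np.radians(25.7);e=np.array([np.cos(ps),np.sin(ps)]);l=np.array([-e[1],e[0]]);m=np.array([.6086,.1797])
A=[]
for n in("scene","top"):
    c,P=bands(n);P=P.reshape(-1,3);u=(P[:,:2]-m)@e;w=(P[:,:2]-m)@l
    s=(abs(w)<.03)&(u>-.065)&(u<.05)&(P[:,2]>.06)&(P[:,2]<.17);q=np.c_[u,w,P[:,2]-.105][s]
    a=np.array([.819,0,.574]);nr=np.array([-.574,0,.819]);q=q[(abs(q@a)<.055)&(q@nr>.0)&(q@nr<.025)]
    def f(x,q=q):
        d=np.array([np.cos(x[3])*np.cos(x[2]),np.cos(x[3])*np.sin(x[2]),np.sin(x[3])])
        p=q-(x[0]*np.array([0,1,0])+x[1]*nr);return np.linalg.norm(np.cross(p,d),axis=1)-.015
    r=least_squares(f,[0,0,0,.61],loss='soft_l1',f_scale=.002)
    d=np.array([np.cos(r.x[3])*np.cos(r.x[2]),np.cos(r.x[3])*np.sin(r.x[2]),np.sin(r.x[3])])
    p=(q-(r.x[0]*np.array([0,1,0])+r.x[1]*nr));print(n,len(q),"w,nrm,yaw,pitch",np.round(r.x,4),"rms",np.std(r.fun).round(4),"axial",np.percentile(p@d,[1,99]))
E
python3 fit.py
```

```text
scene [399 215   8  10  39] [0.5819 0.1682 0.1004]
scene [415 221   8  10  46] [0.6269 0.1836 0.133 ]
scene [342 291  10  10  73] [ 0.7173 -0.0313  0.0448]
scene 336 w,nrm,yaw,pitch [ 0.0052  0.0007 -0.1318  0.5778] rms 0.0024 axial [-0.04866059  0.05344616]
top [198 118  14  10  44] [0.8336 0.3401 0.0416]
top [200 126   8   6  21] [0.8133 0.342  0.041 ]
top [205 129   5   6  10] [0.8011 0.3299 0.0422]
top [314 153   7   7  40] [ 0.7145 -0.0324  0.0453]
top [247 193  10   8  52] [0.5765 0.171  0.1017]
top [439 202   1  13  13] [ 0.5351 -0.4119  0.0943]
top 126 w,nrm,yaw,pitch [ 0.004   0.0016 -0.0932  0.6066] rms 0.002 axial [-0.04928639  0.05115807]
```

Call:
play_rows(
  commands=[
    [0,0,0,0,1],
    [0,0,0,0,1],
    [0,0,0,0,1],
    [0,0,-0.15,0,1],
    [0,0,-0.3,0,1],
    [0,0,-0.45,0,1],
    [0,0,-0.56,0,1],
    [0,0,-0.638,0,1],
    [0.007,0.004,-0.638,0,1],
    [0.015,0.008,-0.638,0,1],
    [0.015,0.008,-0.638,0,1],
  ],
)

```text
clock: 11.6
tcp_pos: [0.5767, 0.164, 0.0547]
orientation: [3.141, -0.004, 0.449]
force: [-0.3, -0.2, 0.6]
finger_gap: 0.0855
gripper_force: 0.0
```

Call:
play_rows(
  commands=[
    [0,0,0,0,0.3],
    [0,0,0,0,0],
    [0,0,0,0,-0.1],
    [0,0,0,0,-0.15],
    [0,0,0,0,-0.2],
    [0,0,0,0,-0.22],
    [0,0,0,0,-0.24],
    [0,0,0,0,-0.24],
    [0,0,0,0,-0.24],
  ],
  force=20,
)

```text
clock: 12.5
tcp_pos: [0.5746, 0.1634, 0.0528]
orientation: [3.142, 0.0, 0.449]
force: [-0.4, 0.4, 0.8]
finger_gap: 0.0324
gripper_force: 0.1
```

```bash
python3 fit.py|grep -v 0.0[4]; python3 -c "
from h import *
o=observe();print(o['tcp_pos'],o['finger_gap'],o['gripper_force'],o['force'])"
```

```text
scene [398 217   7  10  33] [0.5853 0.1645 0.0994]
scene [415 221   7  10  40] [0.6279 0.1828 0.1324]
scene 333 w,nrm,yaw,pitch [ 1.700e-03  5.000e-04 -3.710e-02  5.414e-01] rms 0.005 axial [-0.0379733   0.05163602]
top [439 202   1  13  13] [ 0.5349 -0.4126  0.0938]
[0.57465859 0.1633542  0.05281086] 0.03248049129471027 0.1233378890901804 [-0.35452728  0.62168061  0.66488741]
```

Call:
play_rows(
  commands=[
    [0,0,0,0,-0.28],
    [0,0,0,0,-0.31],
    [0,0,0,0,-0.34],
    [0,0,0,0,-0.37],
    [0,0,0,0,-0.4],
    [0,0,0,0,-0.4],
    [0,0,0,0,-0.4],
  ],
  force=60,
)

```text
clock: 13.3
tcp_pos: [0.5743, 0.164, 0.053]
orientation: [-3.141, 0.0, 0.448]
force: [-4.8, 4.9, 2.5]
finger_gap: 0.0257
gripper_force: 7.4
```

```bash
python3 fit.py|grep -v 0.0[4]; python3 - <<'E'
from h import *
o=observe();print(o['tcp_pos'],o['finger_gap'],o['gripper_force'],o['force'])
ps=np.radians(25.7);e=np.array([np.cos(ps),np.sin(ps)]);l=np.array([-e[1],e[0]]);m=np.array([.6086,.1797])
c,P=cam("scene");im=c["img"];np.savez("g.npz",img=im,P=P)
P=P.reshape(-1,3);u=(P[:,:2]-m)@e;w=(P[:,:2]-m)@l;v=im.reshape(-1,3).max(1)
for z in np.arange(.03,.2,.01):
    k=(abs(w)<.06)&(u>-.1)&(u<.06)&(P[:,2]>z)&(P[:,2]<z+.01)&(v<75)
    if k.sum()>2: print(round(z,3),k.sum(),"u",np.round(np.percentile(u[k],[2,50,98]),3),"w",np.round(np.percentile(w[k],[2,50,98]),3))
E
```

```text
scene [398 217   6  10  26] [0.5888 0.1616 0.1011]
scene [415 222   7  10  41] [0.6284 0.1817 0.1331]
top [439 202   1  13  13] [ 0.5351 -0.4127  0.0937]
top 3 w,nrm,yaw,pitch [-0.0811 -0.0192 -0.6377 -0.0321] rms 0.0 axial [-0.08511246 -0.07882276]
[0.57424077 0.16395899 0.05300989] 0.02598270693620274 7.408902794122696 [-2.83004857  4.82980889  3.43468656]
0.03 15 u [-0.03  -0.021 -0.016] w [-0.055 -0.053 -0.044]
0.04 12 u [-0.028 -0.02  -0.016] w [-0.056 -0.053 -0.047]
0.05 86 u [-0.032 -0.023 -0.014] w [-0.054 -0.023  0.059]
0.06 24 u [-0.036 -0.021 -0.017] w [-0.043 -0.02   0.023]
0.07 29 u [-0.044 -0.02  -0.006] w [-0.016 -0.012 -0.009]
0.08 30 u [-0.035 -0.006  0.008] w [-0.016 -0.012 -0.007]
0.09 35 u [-0.037 -0.005  0.023] w [-0.021 -0.013  0.016]
0.1 101 u [-0.04  -0.015  0.036] w [-0.027 -0.012  0.015]
0.11 93 u [-0.033 -0.001  0.049] w [-0.024 -0.01   0.014]
0.12 92 u [-0.03   0.035  0.058] w [-0.015 -0.004  0.014]
0.13 79 u [-0.036  0.035  0.044] w [-0.041 -0.008  0.022]
0.14 70 u [-0.044 -0.026  0.038] w [-0.044 -0.004  0.044]
0.15 38 u [-0.043 -0.027 -0.021] w [-0.052 -0.023  0.015]
0.16 43 u [-0.044 -0.026 -0.021] w [-0.057 -0.021  0.021]
0.17 29 u [-0.043 -0.026 -0.02 ] w [-0.059 -0.022  0.017]
0.18 41 u [-0.047 -0.027 -0.019] w [-0.06  -0.046 -0.006]
0.19 71 u [-0.043 -0.033 -0.018] w [-0.058 -0.039 -0.012]
```

```bash
python3 - <<'E'
from h import *
o=observe();t=o["tcp_pos"]
c,P=cam("scene");R=Ro.from_euler('xyz',c["attitude"]).as_matrix()
S=8;r0,c0,H,W=178,372,72,98
im=cv2.resize(c["img"][r0:r0+H,c0:c0+W,::-1],None,fx=S,fy=S,interpolation=cv2.INTER_CUBIC)
im=np.clip(im.astype(float)*1.8,0,255).astype(np.uint8)
def pr(p):
    q=(np.asarray(p)-c["eye"])@R;return (int((q[0]/q[2]*c["fx"]+c["cx"]-c0+.5)*S),int((q[1]/q[2]*c["fx"]+c["cy"]-r0+.5)*S))
ps=np.radians(25.7);e=np.array([np.cos(ps),np.sin(ps),0]);l=np.array([-e[1],e[0],0]);m=np.array([.6086,.1797,.105])
a=.819*e+.574*np.array([0,0,1]);n=-.574*e+.819*np.array([0,0,1])
for s in(-.05,-.029,.029,.05):
    pts=[pr(m+s*a+.015*(np.cos(k)*l+np.sin(k)*n)) for k in np.linspace(0,6.28,25)]
    cv2.polylines(im,[np.array(pts)],False,(0,255,0),1)
for dy in(-.0135,.0135):
    bx=[pr(t+dx*e+dy*l+dz*np.array([0,0,1])) for dx,dz in((-.011,0),(.011,0),(.011,.035),(-.011,.035))]
    cv2.polylines(im,[np.array(bx)],True,(0,0,255) if dy<0 else (255,0,255),1)
cv2.imwrite("pics/ann.png",im)
E
```

```text
(no output)
```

View pics/ann.png

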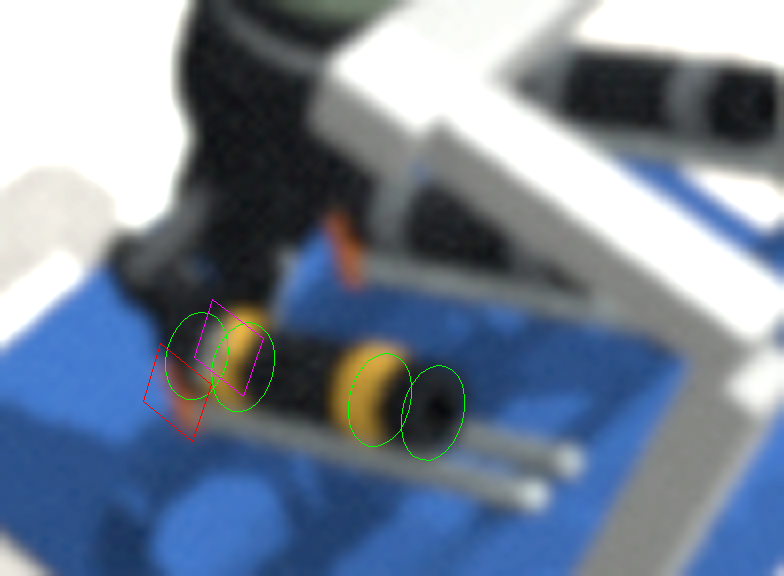

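Call:
play_rows(
  commands=[
    [0,0,0,0,0],
    [0,0,0,0,0.1],
    [0,0,0,0,0.1],
    [0,0,-0.033,0,0.1],
    [0,0,-0.067,0,0.1],
    [0,0,-0.067,0,-0.1],
    [0,0,-0.067,0,-0.2],
    [0,0,-0.067,0,-0.24],
    [0,0,-0.067,0,-0.28],
    [0,0,-0.067,0,-0.32],
    [0,0,-0.067,0,-0.36],
    [0,0,-0.067,0,-0.36],
  ],
  force=40,
)

```text
clock: 14.7
tcp_pos: [0.5743, 0.1645, 0.0331]
orientation: [-3.14, -0.0, 0.448]
force: [-2.3, 4.7, 1.4]
finger_gap: 0.0289
gripper_force: 39.5
```

Call:
play_rows(
  commands=[
    [0,0,0.01,0,-0.6],
    [0,0,0.02,0,-0.6],
    [0,0,0.04,0,-0.6],
    [0,0,0.06,0,-0.6],
    [0,0,0.06,0,-0.6],
  ],
  force=60,
)

```text
clock: 15.2
tcp_pos: [0.5767, 0.1633, 0.0532]
orientation: [3.14, -0.005, 0.449]
force: [-0.3, -1.3, -0.8]
finger_gap: 0.0279
gripper_force: 59.1
```

```bash
python3 fit.py|grep -v 0.0[4]
```

```text
scene [399 214   7  11  28] [0.5909 0.1599 0.1199]
scene [416 218   7  10  44] [0.6297 0.1795 0.1514]
scene 171 w,nrm,yaw,pitch [-0.0026  0.0143  0.0797  0.6136] rms 0.0032 axial [-0.03592441  0.05263198]
top [439 202   1  13  13] [ 0.5349 -0.412   0.0946]
```

Call:
play_rows(
  commands=[
    [0,0,0.06,0,-0.6],
    [0,0,0.13,0,-0.6],
    [-0.05,-0.024,0.13,0,-0.6],
    [-0.12,-0.058,0.13,0,-0.6],
    [-0.2,-0.096,0.15,0,-0.6],
    [-0.28,-0.135,0.25,0,-0.6],
    [-0.36,-0.173,0.36,0,-0.6],
    [-0.36,-0.173,0.46,0,-0.6],
    [-0.36,-0.173,0.56,0,-0.6],
    [-0.36,-0.173,0.65,0,-0.6],
    [-0.36,-0.173,0.65,0,-0.6],
  ],
)

```text
clock: 16.4
tcp_pos: [0.469, 0.1116, 0.2502]
orientation: [3.139, -0.01, 0.448]
force: [0.3, -0.3, -1.1]
finger_gap: 0.0278
gripper_force: 59.4
```

```bash
python3 - <<'E'
from h import *
bands("scene");bands("top")
E
```

```text
scene [376 134   6  12  29] [0.4831 0.108  0.3163]
scene [393 135   6  11  39] [0.5257 0.1261 0.3469]
scene [342 291  10   9  72] [ 0.7172 -0.0313  0.0445]
top [196 118   3   4   6] [0.8428 0.3658 0.041 ]
top [201 118  10  19  65] [0.8199 0.3351 0.0414]
top [198 124   5   5  11] [0.8206 0.3555 0.0412]
top [314 152   7   8  39] [ 0.7143 -0.0324  0.0443]
top [439 202   1  13  13] [ 0.5349 -0.4123  0.0936]
```

Call:
play_rows(
  commands=[
    [0.03,-0.08,0,0.043,-0.6],
    [0.06,-0.16,0,0.086,-0.6],
    [0.09,-0.24,0,0.129,-0.6],
    [0.12,-0.32,0,0.172,-0.6],
    [0.15,-0.4,0,0.215,-0.6],
    [0.18,-0.48,0,0.258,-0.6],
    [0.21,-0.56,0,0.301,-0.6],
    [0.248,-0.67,0,0.3445,-0.6],
    [0.248,-0.67,0,0.3445,-0.6],
    [0.248,-0.67,0,0.3445,-0.6],
  ],
)

```text
clock: 17.5
tcp_pos: [0.5402, -0.0898, 0.2438]
orientation: [-3.138, -0.001, 1.528]
force: [-0.6, -0.5, -1.6]
finger_gap: 0.0278
gripper_force: 59.4
```

Call:
play_rows(
  commands=[
    [0,-0.08,0,0,-0.6],
    [0,-0.18,0,0,-0.6],
    [0,-0.28,0,0,-0.6],
    [0,-0.38,0,0,-0.6],
    [0,-0.48,0,0,-0.6],
    [0,-0.58,-0.05,0,-0.6],
    [0,-0.67,-0.15,0,-0.6],
    [0,-0.67,-0.25,0,-0.6],
    [0,-0.67,-0.35,0,-0.6],
    [0,-0.67,-0.45,0,-0.6],
    [0,-0.67,-0.45,0,-0.6],
  ],
)

```text
clock: 18.6
tcp_pos: [0.5377, -0.2875, 0.1058]
orientation: [-3.132, -0.005, 1.531]
force: [-0.9, 0.2, -2.3]
finger_gap: 0.0277
gripper_force: 59.5
```

```bash
cat > gf.py <<'E'
from h import *
from scipy.optimize import least_squares
ps=np.radians(-2.3);gx=np.array([np.cos(ps),np.sin(ps)]);gy=np.array([-gx[1],gx[0]]);g0=np.array([.543,-.237])
o=observe();d=o["tcp_pos"][:2]-g0;print("tcp g",d@gx,d@gy,o["tcp_pos"][2],o["orientation"][2],o["force"],o["finger_gap"],o["clock"])
for n in("scene","top"):
    c,P=cam(n);hsv=cv2.cvtColor(c["img"],cv2.COLOR_RGB2HSV).reshape(-1,3).astype(int);P=P.reshape(-1,3);x=(P[:,:2]-g0)@gx;y=(P[:,:2]-g0)@gy;z=P[:,2]
    k=(hsv[:,0]>12)&(hsv[:,0]<32)&(hsv[:,1]>110)&(abs(x)<.06)&(abs(y)<.1)&(z>.05)&(z<.3)
    q=np.c_[x,y,z][k]
    if len(q)>12:
        mid=(q[:,1].min()+q[:,1].max())/2
        for s in(q[:,1]<mid,q[:,1]>=mid):print(n,"band",s.sum(),np.median(q[s],0).round(4))
    k=((hsv[:,0]<8)|(hsv[:,0]>172))&(hsv[:,1]>120)&(abs(x)<.03)&(y>-.05)&(y<.12)&(z>.142)&(z<.156)
    if k.sum()>4:print(n,"tab y",y[k].min().round(4),np.median(y[k]).round(4),y[k].max().round(4))
    k=(hsv[:,2]<60)&(abs(x)<.024)&(y<-.13)&(y>-.20)&(z>.09)&(z<.12)
    if k.sum()>4:print(n,"pointer",k.sum(),np.percentile(y[k],[5,50,95]).round(4))
E
python3 gf.py
```

```text
tcp g -0.0032417094703680372 -0.0506427190890508 0.10579072504083245 1.5310212585870016 [-0.86629965  0.24838597 -2.25641411] 0.027692733977198895 18.6
scene band 41 [ 0.0103 -0.0366  0.1729]
scene band 91 [0.0059 0.0061 0.2032]
scene tab y 0.0801 0.085 0.0896
scene pointer 54 [-0.1507 -0.1435 -0.1317]
top band 34 [-0.0035 -0.0011  0.2063]
top band 29 [-0.0017  0.0091  0.2132]
top tab y 0.0774 0.0837 0.09
```

Call:
play_rows(
  commands=[
    [0,0,-0.08,0,-0.6],
    [0,0,-0.15,0,-0.6],
    [0,0,-0.2,0,-0.6],
    [0,0,-0.25,0,-0.6],
    [0,0,-0.25,0,-0.6],
    [0,0,-0.25,0,-0.6],
  ],
)

```text
clock: 19.3
tcp_pos: [0.5423, -0.2908, 0.0375]
orientation: [3.139, 0.001, 1.531]
force: [-0.0, -0.3, -1.0]
finger_gap: 0.0277
gripper_force: 59.5
```

```bash
python3 gf.py
```

```text
tcp g 0.0014804036862544874 -0.05380322018912705 0.03754459335961383 1.5310360549189734 [-0.0019548  -0.34388978 -1.0293681 ] 0.027695614849301005 19.3
scene band 38 [ 0.0145 -0.0388  0.1025]
scene band 84 [0.0093 0.0039 0.1348]
scene tab y 0.0798 0.085 0.0903
scene pointer 59 [-0.1503 -0.1439 -0.1324]
top band 25 [-0.0014 -0.0053  0.1349]
top band 32 [-1.000e-04  5.200e-03  1.416e-01]
top tab y 0.0774 0.0839 0.0899
```

Call:
play_rows(
  commands=[
    [0,0,-0.008,0,-0.6],
    [0,0,-0.016,0,-0.6],
    [0,0,-0.022,0,-0.6],
    [0,0,-0.028,0,-0.6],
    [0,0,-0.032,0,-0.6],
    [0,0,-0.032,0,-0.6],
  ],
)

```text
clock: 20.0
tcp_pos: [0.5409, -0.2905, 0.0258]
orientation: [-3.141, -0.0, 1.531]
force: [-0.6, -0.5, -0.6]
finger_gap: 0.0278
gripper_force: 59.5
```

Call:
play_rows(
  commands=[
    [0,0,-0.004,0,-0.6],
    [0,0,-0.007,0,-0.6],
    [0,0,-0.007,0,-0.6],
  ],
)

```text
clock: 20.3
tcp_pos: [0.5413, -0.2906, 0.0242]
orientation: [3.141, 0.0, 1.531]
force: [0.2, -0.7, 0.8]
finger_gap: 0.028
gripper_force: 59.5
```

Call:
play_rows(
  commands=[
    [0,0,-0.003,0,-0.6],
    [0,0,-0.006,0,-0.6],
    [0,0,-0.006,0,-0.6],
  ],
)

```text
clock: 20.6
tcp_pos: [0.5416, -0.2908, 0.0235]
orientation: [3.14, 0.001, 1.531]
force: [-1.2, 0.3, 7.1]
finger_gap: 0.0279
gripper_force: 60.3
```

Call:
play_rows(
  commands=[
    [0,0,0.001,0,-0.35],
    [0,0,0.001,0,-0.34],
    [0,0,0.001,0,-0.335],
    [0,0,0.001,0,-0.33],
    [0,0,0.001,0,-0.325],
    [0,0,0.001,0,-0.32],
    [0,0,0.001,0,-0.315],
    [0,0,0.001,0,-0.31],
  ],
)

```text
clock: 21.4
tcp_pos: [0.5415, -0.2907, 0.0234]
orientation: [3.14, 0.001, 1.531]
force: [-0.8, -0.3, 4.8]
finger_gap: 0.0298
gripper_force: 9.9
```

```bash
python3 gf.py
```

```text
tcp g 0.0006681636921855824 -0.053747005274272966 0.02336770838869484 1.530779649495652 [-0.80701567 -0.32497534  4.79390799] 0.02975556317860619 21.4
scene band 34 [ 0.0142 -0.0391  0.0895]
scene band 81 [0.0094 0.0043 0.122 ]
scene tab y 0.0798 0.085 0.0897
scene pointer 58 [-0.1505 -0.1436 -0.1328]
top band 27 [-0.0009 -0.005   0.1189]
top band 29 [-0.002   0.0057  0.1276]
top tab y 0.0774 0.0837 0.0899
```

Works as planned: grip is down to 10 N with the stud still tilted. Easing on.

Call:
play_rows(
  commands=[
    [0,0,0,0,-0.308],
    [0,0,0,0,-0.306],
    [0,0,0,0,-0.304],
    [0,0,0,0,-0.302],
    [0,0,0,0,-0.3],
    [0,0,0,0,-0.298],
    [0,0,0,0,-0.296],
    [0,0,0,0,-0.294],
    [0,0,0,0,-0.292],
    [0,0,0,0,-0.29],
  ],
)

```text
clock: 22.5
tcp_pos: [0.5411, -0.2906, 0.0224]
orientation: [3.142, 0.0, 1.531]
force: [-0.6, -0.1, -0.9]
finger_gap: 0.0301
gripper_force: 0.1
```

```bash
python3 gf.py
```

```text
tcp g 0.00023838694381660301 -0.05363871405211045 0.022440934581505534 1.5307757205011847 [-0.63587198 -0.14447985 -0.89285939] 0.030119490031987495 22.5
scene band 95 [ 0.0075 -0.0335  0.0831]
scene band 88 [0.0062 0.0248 0.0828]
scene tab y 0.0798 0.085 0.0897
scene pointer 57 [-0.1506 -0.1442 -0.131 ]
top band 47 [ 0.0001 -0.0315  0.0838]
top band 60 [-0.003   0.0233  0.0837]
top tab y 0.0776 0.0837 0.0898
```

Call:
play_rows(
  commands=[
    [0,0,0,0,-0.2],
    [0,0,0,0,0],
    [0,0,0,0,0.3],
    [0,0,0,0,0.5],
    [0,0,0.05,0,0.5],
    [0,0,0.15,0,0.5],
    [0,0,0.3,0,0.5],
    [0,0,0.45,0,0],
    [0,0,0.6,0,-0.5],
    [0,0,0.6,0,-1],
    [0,0,0.6,0,-1],
  ],
)

```text
clock: 23.7
tcp_pos: [0.5414, -0.2907, 0.2037]
orientation: [3.139, 0.001, 1.531]
force: [-0.9, 0.0, -0.7]
finger_gap: 0.0062
gripper_force: 0.0
```

```bash
python3 gf.py
```

```text
tcp g 0.0005801217259325552 -0.053733702236508016 0.20371094159300907 1.5308703848500993 [-0.93390527  0.04473929 -0.73503183] 0.006182287533674007 23.7
scene band 90 [ 0.0061 -0.0334  0.0819]
scene band 89 [0.0062 0.0248 0.0819]
scene tab y 0.0798 0.085 0.0898
scene pointer 33 [-0.1495 -0.1415 -0.1316]
top band 63 [-0.0015 -0.0346  0.083 ]
top band 59 [-0.003   0.0231  0.0841]
top tab y 0.0776 0.0838 0.0902
```

Call:
play_rows(
  commands=[
    [0.005,0.15,0,0,-1],
    [0.01,0.3,0,0,-1],
    [0.02,0.45,0,0,-1],
    [0.025,0.629,0,0,-1],
    [0.025,0.629,0,0,-1],
    [0.025,0.629,0,0,-1],
    [0.025,0.629,-0.1,0,-1],
    [0.025,0.629,-0.2,0,-1],
    [0.025,0.629,-0.283,0,-1],
    [0.025,0.629,-0.283,0,-1],
    [0.025,0.629,-0.283,0,-1],
  ],
)

```text
clock: 24.9
tcp_pos: [0.5485, -0.1031, 0.1173]
orientation: [-3.14, 0.0, 1.529]
force: [-0.1, -0.6, 0.3]
finger_gap: 0.0
gripper_force: 0.0
```

Call:
play_rows(
  commands=[
    [-0.002,-0.05,0,0,-1],
    [-0.003,-0.08,0,0,-1],
    [-0.004,-0.11,0,0,-1],
    [-0.006,-0.14,0,0,-1],
    [-0.007,-0.17,0,0,-1],
    [-0.008,-0.2,0,0,-1],
    [-0.009,-0.23,0,0,-1],
    [-0.01,-0.26,0,0,-1],
    [-0.011,-0.285,0,0,-1],
    [-0.012,-0.31,0,0,-1],
    [-0.012,-0.31,0,0,-1],
  ],
)

```text
clock: 26.0
tcp_pos: [0.545, -0.1958, 0.1176]
orientation: [3.141, 0.0, 1.53]
force: [-0.5, -0.4, -0.4]
finger_gap: 0.0003
gripper_force: 0.0
```

```bash
python3 gf.py
```

```text
tcp g 0.00035387436133534045 0.04126948314683472 0.11758462688328146 1.5299039466294042 [-0.45290935 -0.37386368 -0.37163833] 0.000254322589764969 26.0
scene band 86 [ 0.006  -0.0332  0.0818]
scene band 89 [0.006  0.0248 0.0831]
scene tab y 0.0802 0.0851 0.0898
scene pointer 37 [-0.1502 -0.1418 -0.1317]
top tab y 0.0775 0.0838 0.0899
top pointer 10 [-0.1496 -0.1401 -0.1333]
```

Call:
play_rows(
  commands=[
    [0,0,0.1,0,-1],
    [0,0,0.167,0,-1],
    [0.006,0.15,0.167,0,-1],
    [0.012,0.31,0.167,0,-1],
    [0.012,0.31,0.167,0,-1],
    [0.012,0.31,0.05,0,-1],
    [0.012,0.31,-0.05,0,-1],
    [0.012,0.31,-0.11,0,-1],
    [0.012,0.31,-0.11,0,-1],
  ],
)

```text
clock: 27.0
tcp_pos: [0.5463, -0.1015, 0.082]
orientation: [-3.135, -0.001, 1.531]
force: [-0.5, -0.2, -0.1]
finger_gap: 0.0002
gripper_force: 0.0
```

```bash
python3 - <<'E'
from h import *
t=observe()["tcp_pos"];print(t)
c,P=cam("scene");im=c["img"]
R=Ro.from_euler('xyz',c["attitude"]).as_matrix();q=(t-c["eye"])@R;u,v=(q[:2]/q[2]*c["fx"]+[c["cx"],c["cy"]]).astype(int);print("TCP px",u,v)
S=6;a=cv2.resize(im[v-60:v+40,u-70:u+60,::-1],None,fx=S,fy=S,interpolation=cv2.INTER_CUBIC)
a=np.clip(a*1.6,0,255).astype(np.uint8);cv2.circle(a,(70*S,60*S),4,(0,255,0),1);cv2.imwrite("pics/tab.png",a)
p=P.reshape(-1,3);b=im.reshape(-1,3).max(1)
for r in(.015,.03):
    k=(np.hypot(*(p[:,:2]-t[:2]).T)<r)&(p[:,2]>.02);print(r,k.sum(),np.percentile(p[k,2],[0,2,5,20,50]).round(3))
E
```

```text
[ 0.54633135 -0.10151449  0.08196816]
TCP px 299 237
0.015 205 [0.02  0.02  0.021 0.101 0.475]
0.03 878 [0.02  0.02  0.021 0.184 0.472]
```

View pics/tab.png

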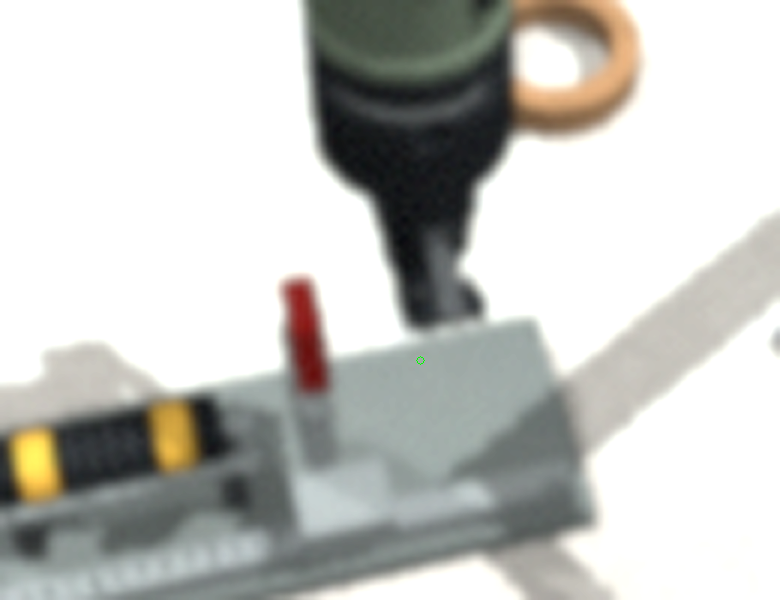

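Call:
play_rows(
  commands=[
    [-0.002,-0.05,0,0,-1],
    [-0.003,-0.08,0,0,-1],
    [-0.004,-0.11,0,0,-1],
    [-0.006,-0.14,0,0,-1],
    [-0.007,-0.17,0,0,-1],
    [-0.008,-0.2,0,0,-1],
    [-0.008,-0.2,0,0,-1],
  ],
)

```text
clock: 27.75
tcp_pos: [0.5472, -0.162, 0.086]
orientation: [3.139, -0.002, 1.529]
force: [0.7, 4.0, 3.2]
finger_gap: -0.0001
gripper_force: 2.0
```

```bash
python3 gf.py
```

```text
tcp g 0.0011931411748793356 0.07506242401210361 0.0859657686375105 1.5288916901545915 [0.70498436 3.98891368 3.21491709] -8.621078880107703e-05 27.75
scene band 90 [ 0.0061 -0.0338  0.082 ]
scene band 88 [0.0061 0.0248 0.0823]
scene tab y 0.0532 0.0575 0.063
scene pointer 38 [-0.1506 -0.1416 -0.1303]
top pointer 12 [-0.1509 -0.1399 -0.1323]
```

Call:
play_rows(
  commands=[
    [-0.001,-0.025,0,0,-1],
    [-0.002,-0.05,0,0,-1],
    [-0.003,-0.075,0,0,-1],
    [-0.004,-0.1,0,0,-1],
    [-0.005,-0.12,0,0,-1],
    [-0.005,-0.13,0,0,-1],
    [-0.005,-0.13,0,0,-1],
  ],
)

```text
clock: 28.55
tcp_pos: [0.5454, -0.2, 0.0857]
orientation: [3.14, -0.002, 1.53]
force: [1.1, 6.4, 3.9]
finger_gap: 0.0001
gripper_force: 3.3
```

```bash
python3 gf.py
```

```text
tcp g 0.0009442073971859451 0.03703281826679094 0.08567059234138799 1.529878595160911 [1.10702147 6.38479579 3.85316238] 9.340937221164147e-05 28.55
scene band 94 [ 0.0057 -0.0687  0.0819]
scene band 90 [ 0.0069 -0.0105  0.0824]
scene tab y 0.0157 0.0189 0.0226
scene pointer 45 [-0.1505 -0.1423 -0.1322]
top pointer 15 [-0.1494 -0.1388 -0.1321]
```

Call:
play_rows(
  commands=[
    [0,-0.01,0,0,-1],
    [-0.001,-0.02,0,0,-1],
    [-0.001,-0.03,0,0,-1],
    [-0.002,-0.04,0,0,-1],
    [-0.002,-0.047,0,0,-1],
    [-0.002,-0.047,0,0,-1],
  ],
)

```text
clock: 29.25
tcp_pos: [0.5449, -0.2129, 0.0856]
orientation: [3.14, -0.004, 1.53]
force: [2.9, 9.3, 4.7]
finger_gap: 0.0001
gripper_force: 5.0
```

```bash
python3 gf.py
```

```text
tcp g 0.0008989484006740619 0.024169520479225614 0.08561008967742267 1.529730458594529 [2.94710214 9.25457296 4.74302049] 0.00011510507336570461 29.25
scene band 91 [ 0.0063 -0.0818  0.0825]
scene band 89 [ 0.0065 -0.0233  0.0821]
scene tab y 0.0031 0.0057 0.0087
scene pointer 54 [-0.1612 -0.1458 -0.1322]
```

Call:
play_rows(
  commands=[
    [0,-0.007,0,0,-1],
    [-0.001,-0.013,0,0,-1],
    [-0.001,-0.019,0,0,-1],
    [-0.001,-0.019,0,0,-1],
    [-0.001,-0.019,0,0,-1],
  ],
)

```text
clock: 29.85
tcp_pos: [0.5447, -0.218, 0.0856]
orientation: [3.14, -0.005, 1.53]
force: [2.7, 12.8, 5.6]
finger_gap: 0.0001
gripper_force: 5.7
```

```bash
python3 gf.py
```

```text
tcp g 0.000934391373565025 0.019007865859949055 0.08563882357314118 1.5297699610684128 [ 2.66677986 12.77529988  5.62834446] 0.0001465988030991215 29.85
scene band 89 [ 0.0065 -0.0867  0.0822]
scene band 90 [ 0.007  -0.0286  0.0822]
scene tab y -0.0025 0.0006 0.0037
scene pointer 67 [-0.1666 -0.1488 -0.1322]
top pointer 8 [-0.1714 -0.1675 -0.1641]
```

Call:
play_rows(
  commands=[
    [0,0.02,0,0,-1],
    [0.002,0.06,0,0,-1],
    [0.005,0.13,0,0,-1],
    [0.005,0.13,0.15,0,-1],
    [0.005,0.13,0.3,0,-1],
    [0.005,0.13,0.5,0,-1],
    [0.005,0.13,0.5,0,-1],
    [0.005,0.13,0.5,0,-1],
  ],
)

```text
clock: 30.75
tcp_pos: [0.5461, -0.1821, 0.2369]
orientation: [3.137, 0.002, 1.531]
force: [-0.5, 0.6, -0.3]
finger_gap: 0.0
gripper_force: 0.0
```

```bash
python3 gf.py
```

```text
tcp g 0.0009153093855786902 0.05500744053103009 0.2368560903596207 1.5308217074609491 [-0.4708319   0.56961724 -0.31011488] 4.879942895745972e-05 30.75
scene band 91 [ 0.0065 -0.0872  0.0825]
scene band 89 [ 0.0063 -0.0288  0.0823]
scene tab y -0.0033 0.0018 0.0071
scene pointer 71 [-0.1673 -0.1487 -0.1321]
```

Stays clamped at about 15–16 mm, robot clear.

```bash
python3 -c "
from plant import job_done
print(job_done())"
```

```text
the job is handed in; nothing more can be done
None
```

The yellow-banded stud lies in the cradle, clamped with the pointer at about 15–16 mm (green field) and the arm clear; the job is handed in without a verdict shown, after two failed grips in the rack, one of which dropped the stud back into its lane.

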